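# Seat a block in the clamping jig and throw the toggle clamp

### The job

Get the pale wooden block ready for drilling: push it along the jig's channel until it is fully home against the end stop, and then push the toggle clamp's handle over past its centre, towards the block, so that it snaps into its other position and the foot presses down on the block. Do it all by pushing with the fingers: do not grip or lift the block or the handle, and leave the tools and other things round the jig where they are.

Things in the scene. Friction and masses are not known exactly. Their poses are not given: they have to be found in the camera images.
- jig: Clamping jig fixed to the bench: plywood board 320 x 190 mm, top at z = 18 mm. Origin at bench height under the channel's axis, z up; the channel runs along its x, from the open end (board edge x = -170 mm) towards the stop (+x; board edge +150 mm). Two dark rails, 73 mm apart about y = 0, 14 mm wide, tops at z = 32 mm, x = -160 to +40 mm.
- stop_face (a point): Centre of the lower edge of the end stop's face, at x = +40, y = 0, z = 18 mm in the jig's frame, axes as the jig's. The aluminium stop is 101 mm wide, 14 mm thick and 28 mm high (top 46 mm above the bench).
- clamp_pivot (a point): Pivot of the steel toggle clamp's handle, behind the stop at x = 85, y = 0, z = 62 mm in the jig's frame, axes as the jig's; the hinge axis is the jig's y. The raised clamp arm (pivot at x = 70, z = 58 mm) leans over the stop, its tip about x = 20 to 50 mm, z = 145 mm, and comes down over the block as the handle goes over.
- work_block: The pale planed wooden block to be clamped, 120 x 65 x 35 mm, 0.1 to 0.2 kg, lying loose on the board in the channel, its 120 mm length (its x) along it, 40 to 75 mm short of the stop. Origin at the centre of its underside, z up; at x = -20 mm in the jig's frame when fully home. Slides under 1 to 2 N.
- clamp_handle (a joint): Handle angle, rad: 0 = open (as found, leaning 0.65 from upright to the jig's +x, away from the block), 0.65 = upright, 1.30 = clamped (leaning 0.65 to the jig's -x, towards the block). An over-centre mechanism drives it away from upright; pushing its end sideways out of the open rest takes 5 to 20 N, falling to none at upright. Past upright it snaps on by itself.
- handle_grip (a point): Point on the axis of the handle's black round grip (17 mm diameter), 60 mm from the pivot; the handle ends 22 mm further out. z runs out along the handle, y along the pivot axis. When open the end of the handle is about 130 mm above the bench, upright 144 mm.
- clamp_foot: Round rubber foot (18 mm diameter) under the tip of the clamp arm, on a spring; origin at the centre of its underside. Raised while the handle is open; clamped it presses on the block's top, about 35 mm from the stop, with about 3 N.
- spanner: Bystander, to be left alone: small open/ring spanner, on the jig's board beside a rail, 154x28x9 mm; origin at the centre of its underside.
- stub_driver: Bystander, to be left alone: stubby screwdriver, 123x30x32 mm; origin at the centre of its underside.
- tape_roll: Bystander, to be left alone: small dark roll of tape, 53x51x19 mm; origin at the centre of its underside.
- sanding_block: Bystander, to be left alone: wooden sanding block, 62x115x32 mm; origin at the centre of its underside.
- tape_measure: Bystander, to be left alone: tape measure, 42x80x68 mm; origin at the centre of its underside.
- wood_cube: Bystander, to be left alone: small wooden offcut, 50x70x42 mm; origin at the centre of its underside.
Things that resemble listed ones, but are neither listed nor needed, are in the scene too. What is shaped like the work_block but blue or red is not meant.

How it is judged:
By the outcome, as a careful person would: the job done as asked, in the order asked, and still so for the second after the job is handed in, with the robot touching nothing.
It also fails if it takes over 42 s, if anything falls off the work surface, if the arm or the gripper's body presses on something with over 40 N, if the wrist force passes 120 N, or if a joint passes its speed limit or range.

### The arm

A 6-joint arm with a two-finger parallel gripper is mounted at the origin on a cart in front of the work surface, level with it; the furniture and walls round the work are solid. World frame = base frame: x ahead of the robot, y to its left, z up, the work surface at z = 0. Lengths are in mm, angles in rad, forces in N, time in s.
With the tool pointing down it reaches from about 400 to 825 mm from the base axis. Payload 7 kg.
Tool frame: the origin (TCP) lies at the very end of the fingers, on their centre line; the grasp point (between the pads) lies 19 mm behind it; z points along the fingers, y is the line along which they close (so a half turn about z gives the same grasp; the last joint's range is limited). The gripper opens to 88 mm and grips with 3 to 60 N. Pads are 19 mm wide; open, the fingers measure 130 mm over their backs; the gripper's body (78 mm by 193 mm) begins 47 mm behind the grasp point.
Start: joints at [1.576, 0.359, 0.012, 0, -1.224, -0.288], TCP at [188.365, 648.162, 226.561] pointing down, gripper open.
Joint ranges: [-3.07, 3.07], [-1.43, 2.12], [-1.02, 1.25], [-3.03, 1.67], [-3.05, -0], [-3.03, 3.03]. Speed limits (rad/s): [2.39, 2.39, 3.01, 3.14, 3.14, 3.14].

### API

Orientations are given as a unit quaternion [x, y, z, w].
In Python, from plant import bot gives the robot as it stands. Calls block until the motion is done:
- bot.move_ptp(position, orientation): joint-space move of the TCP to a pose.
- bot.line_to(position, velocity=150, ori=None): straight line of the TCP; ori=None keeps the orientation; velocity is the mean speed in mm/s.
- bot.move_joints(angles): joint-space move.
- bot.move_gripper(opening, force=None): finger opening in mm; force is the grip in N (None keeps the last); returns when the fingers have stopped.
- bot.pause(seconds).
- bot.solve_ik(position, orientation): joint angles nearest the present ones, or None.
- bot.read_state(): the state.
- bot.camera(name): name is "scene" or "side" or "wrist"; returns the picture (400x640x3 uint8, red, green, blue); there is no depth.
- bot.get_calibration(name): a dict with "fx", "fy", "cx", "cy" (pixels), "distortion" ([k1, k2, p1, p2, k3] as OpenCV has them; the pictures are not rectified), "view" (4x4, takes a point from world to camera coordinates); the wrist camera has in their place "T_tool_cam" (4x4, takes a point from camera to tool coordinates, whose origin is the TCP and whose axes are the flange's). Camera axes: x right, y up, looking along -z (the intrinsics and any distortion apply to the point x, -y, -z); pixel columns grow to the right and rows downward; lengths in mm; the calibration is good to about 2 mm. A picture is of the moment at which its call begins: read the wrist's pose just before it. get_calibration takes no time and is no camera call.
A pose or a line that the arm cannot do raises bot.Unreachable and nothing moves.
- bot.close_job(): hands the job in; it is judged then, once.
The state is a dict: "t": time; "joint_pos": joint angles; "qvel": joint speeds; "tau": joint torques, N m; "tcp_pos": TCP position; "eef_rot": TCP orientation; "contact_force": force on the tool from outside, world axes, zero at the start; "moment": the same for the moment, N m; "width": finger opening in mm; "finger_force": force on a finger pad.
Only numpy, scipy, OpenCV 4.12 (cv2) and the standard library are available. Lean on these libraries where they do the work, as an engineer would, in place of code of your own. Each camera call takes 0.05 s, during which the arm holds its last target. There are 200 camera calls.

## Working session

There is one attempt and no reset: what is moved stays moved. The work goes in short steps, each a Python script; the robot and the scene stay as the last script left them, time stands still between calls to the robot, and variables do not carry over. Pictures are saved under pics/ and viewed, at most 10 in all, crops included, and the job is handed in when it is done.

```bash
mkdir -p pics; python3 - <<'E'
from plant import bot
import cv2,numpy as np
s=bot.read_state();print(s['t'],s['tcp_pos'],s['eef_rot'])
for n in ['scene','side','wrist']:
    im=bot.camera(n);cv2.imwrite(f'pics/{n}0.png',im[:,:,::-1])
    c=bot.get_calibration(n);print(n,{k:np.round(v,4).tolist() for k,v in c.items()})
E
```

```text
0.0 [188.24825329 647.70819098 225.63912828] [ 9.90010978e-01 -1.40987876e-01 -3.81563518e-05  8.24945503e-04]
scene {'fx': 369.3263, 'fy': 369.3263, 'cx': 318.5091, 'cy': 204.4385, 'distortion': [-0.0731, 0.0, 0.0, 0.0, 0.0], 'view': [[0.6372, -0.7707, -0.0031, -374.4032], [0.5317, 0.4368, 0.7257, -367.5274], [-0.5579, -0.464, 0.6881, -600.4066], [0.0, 0.0, 0.0, 1.0]]}
side {'fx': 376.4863, 'fy': 376.4863, 'cx': 323.1182, 'cy': 202.9595, 'distortion': [-0.0803, 0.0, 0.0, 0.0, 0.0], 'view': [[-0.9806, -0.1961, 0.0001, 551.1601], [0.1231, -0.6152, 0.7787, -139.284], [-0.1526, 0.7636, 0.6274, -801.0315], [0.0, 0.0, 0.0, 1.0]]}
wrist {'fx': 293.9297, 'fy': 293.9297, 'cx': 325.2045, 'cy': 201.5087, 'distortion': [-0.0185, 0.0, 0.0, 0.0, 0.0], 'T_tool_cam': [[-0.0003, 0.9684, 0.2496, 66.8297], [1.0, 0.0001, 0.0008, -1.117], [0.0007, 0.2496, -0.9684, -158.1487], [0.0, 0.0, 0.0, 1.0]]}
```

View pics/scene0.png

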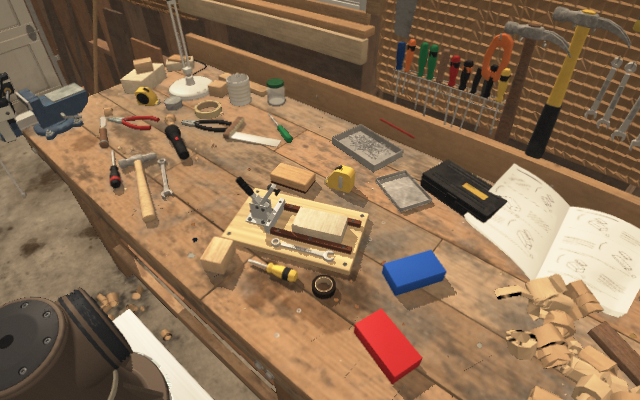

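View pics/side0.png

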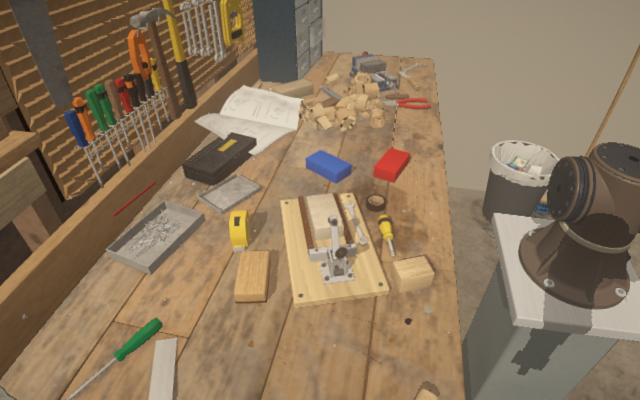

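The scene view shows the jig at about (300,230). The pale block in its channel is at (320,222), and the clamp with its black grip is at (244,187). In the side view the block is at (323,215) and the clamp at (338,250). Lookalikes in the scene view are the blue block (414,271), the red block (388,345), the sanding block (293,177) and the offcut (217,255). I choose the pale one in the channel and will check it in a close crop.

```bash
python3 - <<'E'
import cv2,numpy as np
a=cv2.imread('pics/scene0.png')[170:280,215:375];b=cv2.imread('pics/side0.png')[185:305,270:395]
cv2.imwrite('pics/c1.png',cv2.resize(a,None,fx=5,fy=5,interpolation=cv2.INTER_CUBIC))
cv2.imwrite('pics/c2.png',cv2.resize(b,None,fx=5,fy=5,interpolation=cv2.INTER_CUBIC)[:600])
E
```

```text
(no output)
```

View pics/c1.png

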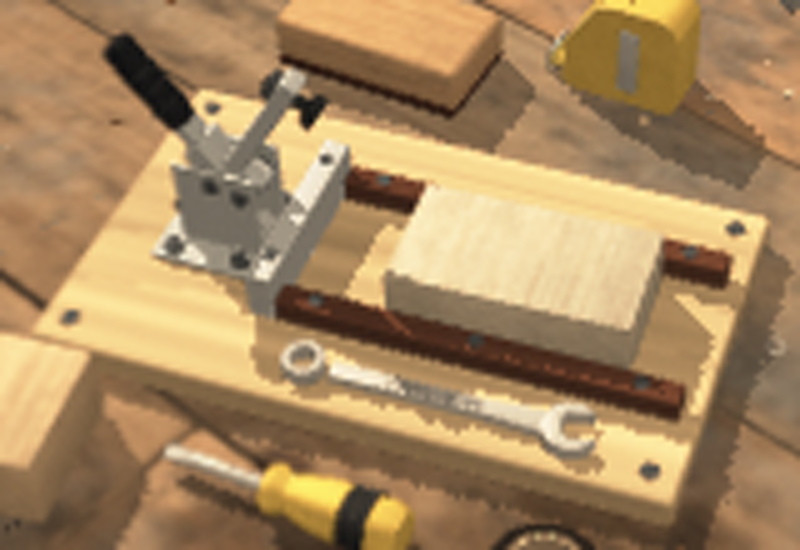

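View pics/c2.png

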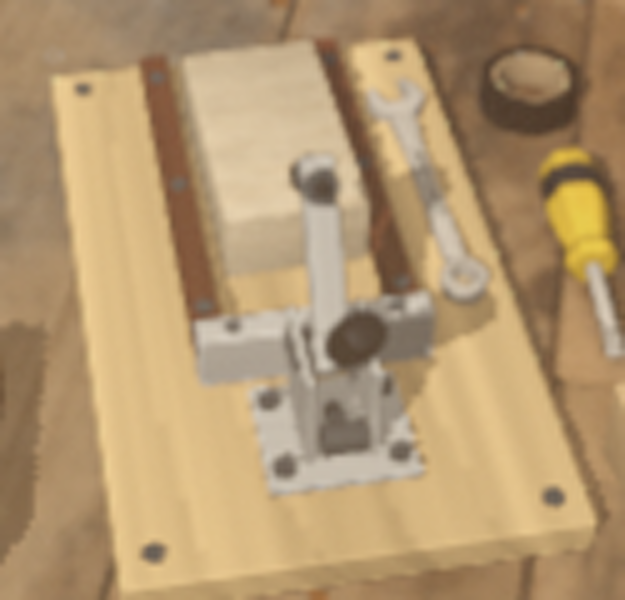

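The crop confirms the pale block in the channel, at scene-crop px (385–665, 185–360). The clamp is open with its grip end at (120,45), and the spanner lies beside the +y rail. Next I fit the jig and block poses from the corners in both views.

```bash
cat > h.py <<'E'
import numpy as np,cv2
from scipy.optimize import least_squares
from scipy.spatial.transform import Rotation as R
def proj(P,c):
    P=np.c_[np.atleast_2d(P),np.ones(len(np.atleast_2d(P)))]@np.array(c['view']).T
    K=np.array([[c['fx'],0,c['cx']],[0,c['fy'],c['cy']],[0,0,1]])
    return cv2.projectPoints(P[:,:3]*[1,-1,-1],np.zeros(3),np.zeros(3),K,np.array(c['distortion']))[0][:,0]
def tw(p,L):
    L=np.array(L,float);o=L.copy();c,s=np.cos(p[2]),np.sin(p[2])
    o[:,0]=p[0]+c*L[:,0]-s*L[:,1];o[:,1]=p[1]+s*L[:,0]+c*L[:,1];return o
E
cat > fit.py <<'E'
from h import *
from plant import bot
C={n:bot.get_calibration(n) for n in('scene','side')};off={'scene':(215,170),'side':(270,185)}
px=lambda n,q:(np.array(q)+.5)/5-.5+off[n]
J=dict(scene=[((150,-95,18),(200,90)),((150,95,18),(38,330)),((-170,95,18),(668,505)),((-170,-95,18),(768,215)),((40,-50.5,46),(350,145)),((40,50.5,46),(275,290))],
 side=[((-170,-95,18),(52,75)),((-170,95,18),(415,40)),((150,95,18),(597,525)),((150,-95,18),(120,590)),((54,-50.5,46),(195,322)),((54,50.5,46),(433,293))])
B=dict(scene=[((60,-32.5,53),(425,185)),((60,32.5,53),(385,272)),((-60,32.5,53),(632,330)),((-60,-32.5,53),(665,232))],
 side=[((-60,-32.5,53),(182,60)),((-60,32.5,53),(312,42)),((60,32.5,53),(362,205)),((60,-32.5,53),(228,222))])
def f(D,names,p0):
    def r(p): return np.concatenate([(proj(tw(p,[a for a,_ in D[n]]),C[n])-px(n,[b for _,b in D[n]])).ravel() for n in names])
    s=least_squares(r,p0,loss='soft_l1');return s.x,np.abs(r(s.x)).max()
v=np.array(C['side']['view']);print('sidecam',-v[:3,:3].T@v[:3,3])
p0=min((f(J,['scene','side'],[400,500,a])for a in np.arange(-3,3,.8)),key=lambda t:t[1])[0]
for nm in(['scene','side'],['scene'],['side']):
    pj,e=f(J,nm,p0);pb,eb=f(B,nm,p0);d=pb-pj;c,s=np.cos(pj[2]),np.sin(pj[2])
    print(nm,pj,e,'| block in jig',c*d[0]+s*d[1],-s*d[0]+c*d[1],d[2],eb)
    if len(nm)==2:np.save('jig.npy',pj);P=pj
h=tw(P,[[85+82*np.sin(.65),0,62+82*np.cos(.65)]])
for n,q in(('scene',(120,45)),('side',(357,338))):print(n,'handle end pred',proj(h,C[n]),'seen',px(n,q))
print(h, [tw(P,[[x,0,0]])[0] for x in(-170,0,150)])
E
python3 fit.py
```

```text
sidecam [435.34106991 634.0512222  610.97140219]
['scene', 'side'] [541.78058565  44.43421064 -35.76272315] 3.9695565004470836 | block in jig -69.42453383454593 1.0488431484660623 0.02717341505253046 1.1472896329360083
['scene'] [542.31159657  44.69515037 -35.75965559] 1.947509837419716 | block in jig -70.23986251832982 1.2796194771800096 0.03352131802819969 0.6270843231986305
['side'] [541.59202704  44.0819801  -35.76478702] 3.830470119381914 | block in jig -67.57993218645622 1.0998138725756803 0.024539147437799613 1.4076047849987958
scene handle end pred [[237.33524648 178.30224821]] seen [238.6 178.6]
side handle end pred [[342.14428678 250.38760512]] seen [341.  252.2]
[[493.65169954 170.16240062 127.27887148]] [array([ 602.55602336, -114.33085532,    0.        ]), array([541.78058565,  44.43421064,   0.        ]), array([488.15519944, 184.52103355,   0.        ])]
```

The fit agrees with the known geometry: the block is about 49 mm short of the stop, and the handle end is predicted within 2 px. Now I push the block with closed fingers.

```bash
cat >> h.py <<'E'
from plant import bot
J=np.load('jig.npy');ex=np.array([np.cos(J[2]),np.sin(J[2]),0])
def W(x,y,z): return tw(J,[[x,y,z]])[0]
Q=R.from_matrix(np.c_[-ex,np.cross([0,0,-1],-ex),[0,0,-1]]).as_quat()
def st(tag=''):
    s=bot.read_state();p=np.array(s['tcp_pos'])-[J[0],J[1],0];ey=np.array([-ex[1],ex[0],0]);f=np.array(s['contact_force'])
    r=np.array([p@ex,p@ey,p[2],f@ex,f@ey,f[2]]);print(tag,round(s['t'],2),r.round(1));return r
def snap(n,tag): cv2.imwrite(f'pics/{tag}.png',bot.camera(n)[:,:,::-1])
E
python3 - <<'E'
from h import *
for x,z in((-158,220),(-158,29),(-85,29),(175,220),(175,112),(80,112)):print(x,z,bot.solve_ik(W(x,0,z),Q) is not None)
bot.move_gripper(0)
bot.move_ptp(W(-158,0,220),Q);st('above')
bot.line_to(W(-158,0,29),150);f0=st('down')
bot.line_to(W(-110,0,29),60);st()
x=-110
while x<-70:
    x+=2 if x<-96 else 1;bot.line_to(W(x,0,29),40);r=st(x)
    if abs(r[3]-f0[3])>12:break
snap('scene','s1');snap('side','d1')
a=cv2.imread('pics/s1.png')[130:280,215:375];b=cv2.imread('pics/d1.png')[155:305,260:400]
cv2.imwrite('pics/m1.png',cv2.resize(np.hstack([a,b]),None,fx=2.6,fy=2.6,interpolation=cv2.INTER_CUBIC))
E
```

```text
-158 220 True
-158 29 True
-85 29 True
175 220 True
175 112 True
80 112 True
above 4.58 [-157.4   -0.4  220.     0.3   -1.3   -0.3]
down 6.0 [-1.582e+02 -6.000e-01  2.990e+01  2.000e-01 -4.000e-01 -1.000e-01]
 6.95 [-110.     0.    28.9    0.2    0.8   -0.2]
-108 7.2 [-1.081e+02  1.000e-01  2.890e+01 -0.000e+00  5.000e-01  1.100e+00]
-106 7.45 [-105.9    0.    29.     0.3    0.4   -0.6]
-104 7.7 [-1.039e+02  0.000e+00  2.900e+01 -5.000e-01  1.000e-01 -3.000e-01]
-102 7.95 [-1.019e+02 -0.000e+00  2.900e+01 -1.000e-01  4.000e-01 -0.000e+00]
-100 8.2 [-99.9   0.   29.   -0.2  -0.6  -0.1]
-98 8.45 [-97.9   0.   29.   -0.1  -0.2  -0.6]
-96 8.7 [-95.9   0.   29.   -0.    0.2   0.6]
-95 8.95 [-94.9   0.   29.   -0.1  -0.9   0. ]
-94 9.2 [-93.9   0.   29.   -0.5  -0.3  -0.3]
-93 9.45 [-92.9  -0.   29.    0.1  -0.3   0.9]
-92 9.7 [-91.9   0.   29.    0.5   0.2   0.2]
-91 9.95 [-90.9   0.   29.    0.1  -0.8  -0.3]
-90 10.2 [-90.   -0.2  29.1  -1.6   0.1  -0.5]
-89 10.45 [-90.   -0.2  29.3  -7.5   0.2  -0.7]
-88 10.7 [-89.9  -0.2  29.5 -12.7   0.1  -0.9]
```

View pics/m1.png

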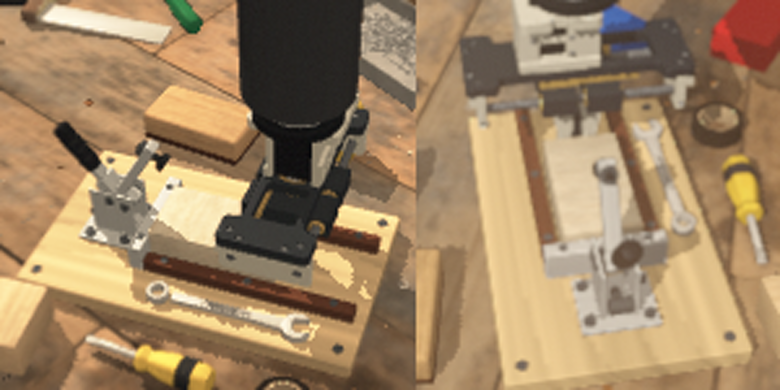

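The block's front face meets the stop in both views. The TCP stalled at x = −90, which is the expected −80 less the finger's half-thickness, with 12 N on it. Next is the handle.

```bash
python3 - <<'E'
from h import *
bot.line_to(W(-105,0,29),80)
bot.line_to(W(-105,0,220),200)
bot.move_ptp(W(180,0,220),Q)
bot.line_to(W(180,0,112),120);st('down')
bot.line_to(W(156,0,112),80);st()
x=156
while x>82:
    x-=6;bot.line_to(W(x,0,112),60);r=st(x)
    if max(abs(r[3:]))>45:print('STOP');break
snap('side','d2');snap('scene','s2')
a=cv2.imread('pics/s2.png')[130:280,215:375];b=cv2.imread('pics/d2.png')[155:305,260:400]
cv2.imwrite('pics/m2.png',cv2.resize(np.hstack([a,b]),None,fx=2.6,fy=2.6,interpolation=cv2.INTER_CUBIC))
E
```

```text
down 14.43 [180.   -0.5 112.6   0.8  -0.6   0.3]
 14.88 [155.3  -0.  112.2   0.5   0.6   0.6]
150 15.12 [151.   -0.6 112.4   7.    1.    2. ]
144 15.38 [145.4  -1.5 112.9   7.5  -0.8   3.4]
138 15.62 [139.4  -1.7 113.2   8.5   1.1   5.4]
132 15.88 [132.7  -0.8 112.6   4.5  -0.8   2.3]
126 16.12 [126.1  -0.6 112.2   3.5  -1.2   1.8]
120 16.38 [119.8   0.2 111.8   1.9  -0.3   1.2]
114 16.62 [113.7   0.5 111.7   0.3  -0.3   0.5]
108 16.88 [ 1.077e+02  4.000e-01  1.118e+02  1.000e-01  3.000e-01 -2.000e-01]
102 17.12 [ 1.017e+02  1.000e-01  1.119e+02 -1.000e-01 -6.000e-01  2.000e-01]
96 17.38 [ 9.57e+01  0.00e+00  1.12e+02 -1.00e-01 -4.00e-01  6.00e-01]
90 17.62 [ 8.97e+01  0.00e+00  1.12e+02  1.00e-01 -3.00e-01 -1.00e-01]
84 17.88 [ 83.7   0.  112.   -0.5   0.9  -0.7]
78 18.12 [ 77.7   0.  112.   -0.5   0.9   0.4]
```

View pics/m2.png

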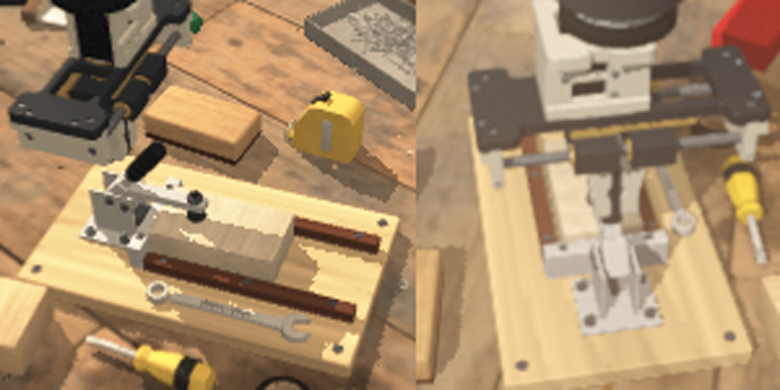

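The handle has snapped over and the foot is on the block at about (197,208). I'll retreat and take a final check of the block's seating.

```bash
python3 - <<'E'
from h import *
bot.line_to(W(130,0,112),120);bot.line_to(W(150,0,260),200);bot.pause(.5);st('clear')
snap('side','d3');snap('scene','s3')
a=cv2.imread('pics/s3.png')[165:285,215:375]
for p,c in((W(-80,32.5,53),(0,0,255)),(W(-80,-32.5,53),(0,0,255)),):
    q=(proj(p,bot.get_calibration('scene'))[0]-[215,165]).round().astype(int);a[q[1],q[0]]=c
cv2.imwrite('pics/m3.png',cv2.resize(a,None,fx=5,fy=5,interpolation=cv2.INTER_NEAREST))
E
```

```text
clear 20.21 [150.    0.  259.8  -0.4  -0.3  -0. ]
```

View pics/m3.png

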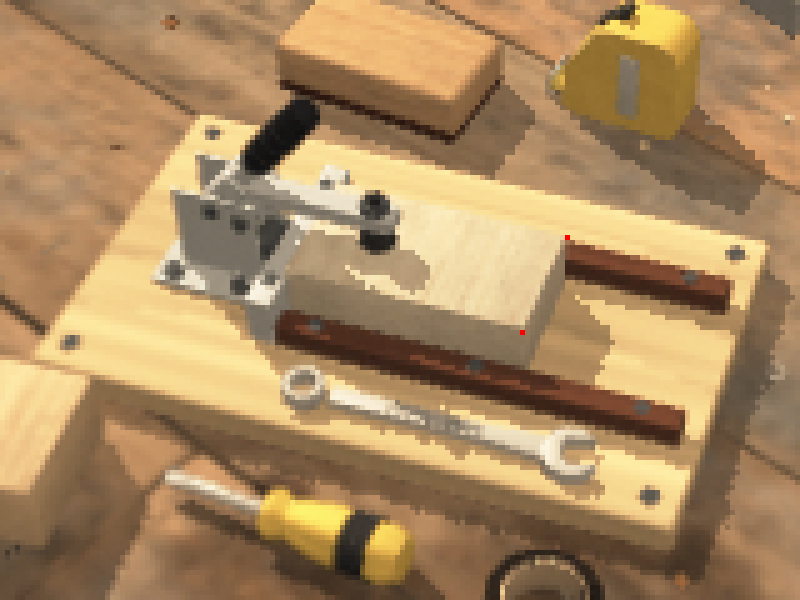

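The block's rear corners lie on the predicted home points (red, (567,237) and (522,332)). The foot is pressing on the block and the bystanders are where they were.

```bash
python3 -c "
from plant import bot
print(bot.close_job())"
```

```text
the job is handed in; nothing more can be done
None
```

The block is fully home against the stop, the toggle clamp has snapped over with its foot on the block, the bystanders were not moved, and the job was handed in at about 20 s.

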